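# Shift the kneading machine into third gear

### The arm

A 7-joint arm with a two-finger parallel gripper is mounted at the origin on the work surface. World frame = base frame: x ahead of the robot, y to its left, z up, the work surface at z = 0. Lengths are in m, angles in rad, forces in N, time in s.
With the tool pointing down it reaches from about 0.4 to 0.9 m from the base axis. Payload 5.5 kg.
Tool frame: the origin (TCP) lies at the centre of the arm's flange, where the gripper is bolted on; the fingertips stand 173 mm ahead of it and the grasp point (between the pads) lies 155 mm ahead of it; z points along the fingers, y is the direction in which the jaws open and shut (so a half turn about z gives the same grasp; the last joint's range is limited). The gripper opens to 85 mm and grips with 20 to 120 N. Pads are 22 mm wide; open, the fingers measure 114 mm over their backs; the gripper's body (76 mm by 85 mm) begins 54 mm behind the grasp point. The pads swing forward as they close: fully open they stand 13 mm farther back than shut.
Start: joints at [1.606, 0.501, -0.427, 1.55, 0.221, 1.138, -0.21], TCP at [0.147, -0.633, 0.405] pointing down, gripper open.
Joint ranges: [-2.88, 2.88], [-0.31, 2.03], [-1.54, 1.56], [0.2, 2.42], [-1.41, 4.55], [0.19, 2.02], [-2.57, 2.57]. Speed limits (rad/s): [2.57, 2.57, 3.14, 3.14, 3.14, 3.14, 3.14].

### API

Orientations are given as a unit quaternion [w, x, y, z].
In Python, from rig import bot gives the robot as it stands. The module is installed in compiled form; this text tells all that it offers.
- The arm moves only by the shell command python3 -m pendant 'ROWS' [FORCE]. ROWS is text: rows parted by semicolons, each of 7 numbers parted by spaces: the turn, a rotation vector about the tool's x, y, z in rad, then the shift along the tool's x, y, z in mm, then the gripper command: -1 is shut, 1 is fully open, values between are in proportion. A call has exactly 5 rows; each row shifts and turns the commanded pose from where the row before left it, along the tool's axes as they then stand; what a row does not reach is not made up. A row lasts 1/12 s, in which the tool goes at most 41.7 mm and 7.16 degrees, less where a joint would pass 70% of its speed; a pose out of reach is approached as far as the arm can. A call with a gripper value outside its range is refused whole. The fingers move at their own pace and stop on an object; FORCE is the grip in N (left out, the last holds). Time passes only in rows, so rows that do not move let the fingers close, or fill a call up. It gives the time, the measured TCP pose, the force and the opening at its end, in the units of the state.
- bot.get_state(): the state, without advancing time (a new reading comes with each control period).
- bot.snapshot(name): name is "scene" or "top"; returns (picture, depth): 384x512x3 uint8, red, green, blue; 384x512 float32, m along the optical axis (not along the pixel's ray), 0 where there is no reading.
- bot.camera_params(name): a dict with "camera_matrix" (3x3 intrinsics, pixels), "dist" ([k1, k2, p1, p2, k3] as OpenCV has them; the pictures are not rectified), "R" (3x3) and "t" (3): a world point X has camera coordinates R X + t. Camera axes: x right, y down, z forward; pixel columns grow to the right and rows downward; lengths in m; the calibration is good to about 2 mm. A picture is of the moment at which its call begins. camera_params takes no time and is no camera call.
- bot.finish_job(): hands the job in, once; it reports no verdict.
Trained networks look in the newest picture that a camera, given by its name, has taken for a name from the list of things; names that differ only in an ending like _2 or _b are one class to them, and where a whole thing is asked for, a point or a joint stands for the part that bears it (a point fixed in the world has none). Each returns a list of dicts, best first, with "confidence" (0 to 1); they miss things now and then, are a little off and sometimes report something else, mostly with a low value. They report only what shows in the picture. A call takes as long as a camera call.
- bot.boxes_of(label, camera): "at" ([x, y, z] in m, in world coordinates, good to about 4 mm: the middle of the surface that is visible of it).
- bot.outline_of(label, camera): "region" (384x512 bool, what is visible of it).
The state is a dict: "time": time; "qpos": joint angles; "joint_velocities": joint speeds; "joint_efforts": joint torques, N m; "ee_pos": TCP position; "orientation": TCP orientation; "wrist_force": force on the tool from outside, world axes, zero at the start; "moment": the same for the moment, N m; "width": finger opening in m.
Only numpy, scipy, OpenCV 4.12 (cv2) and the standard library are available. Lean on these libraries where they do the work, as an engineer would, in place of code of your own. Each camera call takes 0.05 s, during which the arm holds its last target. There are 200 camera calls.

### The job

Put the kneading machine into third gear by pushing the red-knobbed gear lever through its H-shaped gate with the fingertips: out of the left leg into the cross channel, across to the right-hand leg, then away from the robot, fully home into the third slot (the one with three orange dots). Only push it, without gripping or forcing it. Leave the cup, tumbler, spice jar and spatula where they are, and finish with the hand clear.

Things in the scene. Friction and masses are not known exactly. Their poses are not given: they have to be found in the camera images.
- machine: Cream kneading machine, fixed to the table, turned up to 0.3 rad. Origin: on the table, straight below the middle of its H gate. x axis: forward, away from the robot, along the H's legs; y: left, along the cross channel; z: up. Gear housing round the gate: 240 mm along x, 200 mm along y; aluminium gate plate on it, 170 x 150 mm, top 100 mm above the table.
- gate_middle (a point): Middle of the H opening, at the plate's top. Two legs along x, each 62 mm long and 13 mm wide, centred 18.5 mm left and right of this point, joined half-way by a cross channel 18 mm wide. Slots: 1 far left, 2 near left, 3 far right, 4 near right, marked by one to four dots; the three dots are orange, the rest black.
- bowl_rim (a point): Centre of the rim of the machine's steel mixing bowl, fixed on its left, 235 mm along the machine's +y; 208 mm in diameter, rim 150 mm above the table.
- knob_middle (a point): Middle of the red knob of the gear lever, 150 mm up its stem from the pivot; z runs up the stem. Knob: 30 mm in diameter, 60 mm tall (cylindrical over the middle 38 mm), 162 mm above the table with the lever upright. Steel stem below it, 10 mm in diameter. It is stopped by the gate's edges and cannot be pulled out.
- lever_pivot (a point): Fixed pivot about which the lever tilts both ways: 12 mm above the table, below the gate's middle. The lever stays where it is left; about 1.7 N at the knob moves it.
- third_slot (a point): Point in the gate at the far end of slot 3, level with the plate's top: where the stem stands when in third. It is 26 mm along +x and 20 mm along -y of the machine's origin, 100 mm up; the knob's middle then lies about 44 mm along +x and 33 mm along -y of the origin, 151 mm up.
- across (a joint): Sideways tilt of the lever, rad: + is to the right (machine's -y), 0 the middle, -0.235 the left leg, +0.235 the right leg (both end stops). Starts in the left leg.
- shift (a joint): Forward tilt of the lever, rad: + is forward (machine's +x), 0 is the middle of the cross channel (it passes across within about 0.045 either way), +0.30 fully home in slot 1 or 3, -0.30 in slot 2 or 4 (end stops). The start varies: anywhere along the left leg.
- cup_mid (a point): White ceramic cup, 84 mm across, 62 mm tall, right of the machine; point half-way up. Leave alone.
- tumbler_mid (a point): Clear tumbler, 68 mm across, 85 mm tall, beyond the machine; point half-way up. Leave alone.
- spice_jar_mid (a point): Jar with a green cap, 48 mm across, 85 mm tall, near right of the machine; point half-way up. Leave alone.
- spatula_mid (a point): Spatula lying on the table beyond the machine; point near its middle. Leave alone.

How it is judged:
By the outcome, as a careful person would: the job done as asked, in the order asked, and still so for the second after the job is handed in, with the robot touching nothing.
It also fails if it takes over 58 s, if anything falls off the work surface, if the arm or the gripper's body presses on something with over 40 N, if the wrist force passes 120 N, or if a joint passes its speed limit or range.

## Working session

There is one attempt and no reset: what is moved stays moved. The work goes in short steps, Python scripts to look and compute and a shell command to move; the robot and the scene stay as the last step left them, time stands still between calls to the robot, and variables do not carry over. Pictures are saved under pics/ and viewed, about 8 in all and at most 12, crops included, and the job is handed in when it is done.

```bash
mkdir -p pics; python3 - <<'E'
from rig import bot
import cv2,numpy as np
s=bot.get_state();print(s)
ims=[]
for c in("scene","top"):
    im,d=bot.snapshot(c);np.savez(c+".npz",im=im,d=d);cv2.imwrite(f"pics/{c}0.png",im[:,:,::-1])
    for l in("machine","knob_middle","gate_middle","third_slot","bowl_rim","cup_mid","tumbler_mid","spice_jar_mid","spatula_mid"):
        print(c,l,[(np.round(r["at"],3),round(r["confidence"],2)) for r in bot.boxes_of(l,c)[:2]])
print({c:bot.camera_params(c) for c in("scene","top")})
E
```

```text
{'time': 0.0, 'qpos': array([ 1.60621005,  0.5018498 , -0.42677434,  1.55146851,  0.22082141,
        1.13829947, -0.21030837]), 'joint_velocities': array([-0.00040962, -0.00126047,  0.00042892,  0.00022613, -0.00158277,
        0.00160071,  0.00056736]), 'joint_efforts': array([ 1.03280447e-03, -5.69506359e+01, -5.81656829e+00, -2.80932426e+01,
        1.01482566e-02,  1.21593886e-02,  2.70732322e-06]), 'ee_pos': array([ 0.14663614, -0.63287194,  0.4036486 ]), 'orientation': array([-9.78082026e-04,  9.93518183e-01,  1.13669054e-01, -9.28812294e-05]), 'wrist_force': array([ 0.36605032,  0.50903644, -0.07675586]), 'moment': array([-6.11842521e-05,  7.08184396e-02, -3.82581154e-02]), 'width': 0.08565567039113813}
scene machine [(array([0.637, 0.057, 0.076]), 0.84), (array([ 0.764, -0.212,  0.06 ]), 0.6)]
scene knob_middle [(array([ 0.62, -0.1 ,  0.16]), 0.62)]
scene gate_middle [(array([0.639, 0.054, 0.074]), 0.58)]
scene third_slot [(array([0.638, 0.059, 0.078]), 0.55)]
scene bowl_rim [(array([0.642, 0.056, 0.08 ]), 0.83)]
scene cup_mid [(array([ 0.555, -0.356,  0.042]), 0.72)]
scene 
[... 1078 characters left out ...]
  0.        ,  0.        ]), 'R': array([[-0.55033003,  0.83484702, -0.0129348 ],
       [ 0.4961793 ,  0.31454268, -0.80923977],
       [-0.67152287, -0.45176692, -0.58733609]]), 't': array([ 0.33688167, -0.18362894,  1.60119839])}, 'top': {'camera_matrix': array([[472.052059  ,   0.        , 255.91914941],
       [  0.        , 472.052059  , 187.12337431],
       [  0.        ,   0.        ,   1.        ]]), 'dist': array([-0.17763877,  0.        ,  0.        ,  0.        ,  0.        ]), 'R': array([[ 0.00818609, -0.99995801, -0.00411959],
       [-0.99460769, -0.00771622, -0.10342148],
       [ 0.10338535,  0.00494399, -0.99462909]]), 't': array([-0.01585526,  0.61920542,  1.05593552])}}
```

```bash
cat >h.py <<'E'
import numpy as np,cv2
from rig import bot
def cloud(c,d):
    p=bot.camera_params(c);K,D,R,t=[np.array(p[k]) for k in("camera_matrix","dist","R","t")]
    v,u=np.mgrid[:384,:512]
    n=cv2.undistortPoints(np.stack([u,v],-1).reshape(-1,1,2).astype(float),K,D).reshape(384,512,2)
    P=np.dstack([n*d[...,None],d]);return (P-t)@R
def proj(c,X):
    p=bot.camera_params(c);r,_=cv2.Rodrigues(np.array(p["R"]))
    return cv2.projectPoints(np.array(X,float).reshape(-1,3),r,np.array(p["t"]),p["camera_matrix"],p["dist"])[0].reshape(-1,2)
E
python3 - <<'E'
from h import *
im,d=[np.load("top.npz")[k] for k in("im","d")]
P=cloud("top",d);ok=d>0
m=ok&(abs(P[...,2]-.1)<.006)&(abs(P[...,0]-.6)<.17)&(abs(P[...,1]+.1)<.17)
print(m.sum(),np.median(P[m],0))
n,lab,st,_=cv2.connectedComponentsWithStats(m.astype(np.uint8));k=1+st[1:,4].argmax()
Q=P[lab==k][:,:2].astype(np.float32)*1000;print("plate rect",cv2.minAreaRect(Q),np.median(P[lab==k],0))
r=ok&(abs(P[...,2]-.148)<.006)&(P[...,1]>-.02)
q=P[r][:,:2];A=np.c_[2*q,np.ones(len(q))]
w=np.ones(len(q),bool)
for _ in range(5):
    x=np.linalg.lstsq(A[w],(q[w]**2).sum(1),rcond=None)[0];R=np.sqrt(x[2]+x[0]**2+x[1]**2)
    w=abs(np.hypot(*(q-x[:2]).T)-R)<.006
print("bowl",x[:2],R,w.sum(),len(q))
hsv=cv2.cvtColor(im,cv2.COLOR_RGB2HSV)
red=ok&((hsv[...,0]<8)|(hsv[...,0]>172))&(hsv[...,1]>130)&(P[...,2]>.1)
print("knob",red.sum(),np.median(P[red],0),P[red].min(0),P[red].max(0))
u=proj("top",np.median(P[red],0))[0].astype(int);print(u)
x0,y0=u-90;cv2.imwrite("pics/c1.png",cv2.resize(im[max(y0,0):y0+180,max(x0,0):x0+180,::-1],None,fx=3.3,fy=3.3,interpolation=2));print(x0,y0)
E
```

```text
5010 [ 0.56819881 -0.13507425  0.09975463]
plate rect ((573.0639038085938, -136.43301391601562), (151.97088623046875, 171.37335205078125), 81.13748931884766) [ 0.56595724 -0.1390138   0.09975392]
bowl [0.60729504 0.09630537] 0.10092849555499828 663 663
knob 195 [ 0.60893188 -0.10622385  0.17725688] [ 0.59377518 -0.12078066  0.1453829 ] [ 0.62795682 -0.09364143  0.18372761]
[303 185]
213 95
```

View pics/c1.png

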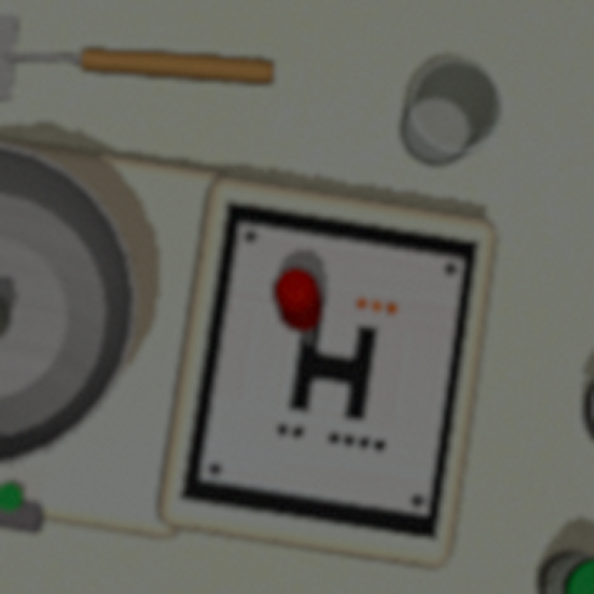

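View pics/scene0.png

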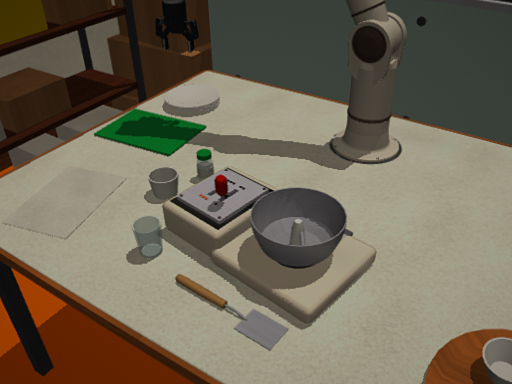

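The view shows the lever in the left leg, at its far end (knob at crop px (300,300), i.e. slot 1). The orange dots are at (377,306), far right. The plate's rectangle measures 171×152 mm and the bowl lies 235 mm from its middle, so both fit: origin (0.573, -0.136), yaw ≈ -0.149. First I turn the tool to line up with the machine and shut the fingers.

```bash
cat >>h.py <<'E'
from scipy.spatial.transform import Rotation as Ro
O=np.array([.573,-.1364]);Y=-.149
M=np.array([[np.cos(Y),np.sin(Y)],[-np.sin(Y),np.cos(Y)]])
def mach(p): return np.r_[M@(np.array(p)[:2]-O),p[2]]
def knob(c="top"):
    im,d=bot.snapshot(c);P=cloud(c,d);h=cv2.cvtColor(im,cv2.COLOR_RGB2HSV)
    r=(d>0)&((h[...,0]<8)|(h[...,0]>172))&(h[...,1]>130)&(P[...,2]>.1)&(abs(P[...,0]-.58)<.12)&(abs(P[...,1]+.13)<.12)
    if r.sum()<10: return im,r.sum(),None
    return im,r.sum(),[np.round(mach(np.median(P[r],0)),3),np.round(mach(P[r][P[r][:,2]>P[r][:,2].max()-.008].mean(0)),3)]
def st():
    s=bot.get_state();R=Ro.from_quat(np.r_[s["orientation"][1:],s["orientation"][0]])
    x=R.as_matrix()
    print("t",round(s["time"],2),"mach TCP mm",np.round(1000*mach(s["ee_pos"]),1),"xang",round(np.degrees(np.arctan2(x[1,0],x[0,0])-Y),2),"z",np.round(x[:,2],3),"F",np.round(s["wrist_force"],1),"q",np.round(s["qpos"],2),"w",round(s["width"],3))
E
python3 -m pendant '0 0 0.094 0 0 0 -1;0 0 0.094 0 0 0 -1;0 0 0.094 0 0 0 -1;0 0 0.095 0 0 0 -1;0 0 0 0 0 0 -1' 20; python3 -c "from h import *;st();print(knob()[1:])"
```

```text
time: 1.42
ee_pos: [0.1469, -0.6332, 0.4048]
orientation: [0.0, 0.997, -0.076, -0.0]
wrist_force: [0.1, 0.3, -0.2]
width: 0.0253
t 1.42 mach TCP mm [-347.6 -554.5  404.8] xang -0.19 z [-0. -0. -1.] F [ 0.1  0.3 -0.2] q [ 1.55  0.49 -0.35  1.55  0.18  1.13 -0.56] w 0.025
(np.int64(195), [array([0.031, 0.035, 0.177]), array([0.036, 0.038, 0.18 ])])
```

```bash
for i in 1; do
python3 -m pendant '0 0 0 18 -23.5 0 -1;0 0 0 18 -23.5 0 -1;0 0 0 18 -23.5 0 -1;0 0 0 18 -23.5 0 -1;0 0 0 18 -23.5 0 -1'
done; python3 -c "from h import *;st()"
python3 -m pendant '0 0 0 18 -23.5 0 -1;0 0 0 18 -23.5 0 -1;0 0 0 18 -23.5 0 -1;0 0 0 18 -23.5 0 -1;0 0 0 18 -23.5 0 -1';python3 -c "from h import *;st()"
```

```text
time: 1.88
ee_pos: [0.2541, -0.5293, 0.4048]
orientation: [0.0, 0.997, -0.073, 0.0]
wrist_force: [-0.3, 0.2, -0.5]
width: 0.0001
t 1.88 mach TCP mm [-257.  -435.9  404.8] xang 0.18 z [ 0. -0. -1.] F [-0.3  0.2 -0.5] q [ 1.39  0.38 -0.4   1.71  0.17  1.08 -0.78] w 0.0
time: 2.3
ee_pos: [0.3606, -0.4265, 0.405]
orientation: [0.0, 0.997, -0.073, 0.0]
wrist_force: [0.8, -0.3, 0.1]
width: -0.0
t 2.3 mach TCP mm [-167.  -318.4  405. ] xang 0.18 z [ 0.    -0.001 -1.   ] F [ 0.8 -0.3  0.1] q [ 1.2   0.34 -0.47  1.78  0.17  1.06 -1.05] w -0.0
```

```bash

python3 -m pendant '0 0 0 18 -23.5 0 -1;0 0 0 18 -23.5 0 -1;0 0 0 18 -23.5 0 -1;0 0 0 18 -23.5 0 -1;0 0 0 18 -23.5 0 -1' >/dev/null; python3 -c "from h import *;st()"
python3 -m pendant '0 0 0 18 -23.5 0 -1;0 0 0 18 -23.5 0 -1;0 0 0 18 -23.5 0 -1;0 0 0 18 -23.5 0 -1;0 0 0 18 -23.5 0 -1' >/dev/null;python3 -c "from h import *;st()"
python3 -m pendant '0 0 0 18 -23.5 0 -1;0 0 0 18 -23.5 0 -1;0 0 0 18 -23.5 0 -1;0 0 0 18 -23.5 0 -1;0 0 0 18 -23.5 0 -1' >/dev/null;python3 -c "from h import *;st()"
```

```text
t 2.72 mach TCP mm [ -76.9 -200.9  405. ] xang 0.18 z [ 0. -0. -1.] F [-0.5 -0.2  0.4] q [ 0.98  0.37 -0.52  1.76  0.21  1.07 -1.33] w 0.0
t 3.13 mach TCP mm [ 13.1 -83.5 404.9] xang 0.17 z [ 0. -0. -1.] F [ 0.2 -0.5  0.1] q [ 0.73  0.46 -0.55  1.64  0.26  1.12 -1.6 ] w 0.0
t 3.55 mach TCP mm [103.1  33.9 404.7] xang 0.16 z [ 0. -0. -1.] F [ 0.4 -0.5 -0.2] q [ 0.49  0.6  -0.55  1.43  0.32  1.2  -1.81] w 0.0
```

```bash

python3 -m pendant '0 0 0 0 0 18 -1;0 0 0 0 0 18 -1;0 0 0 0 0 18 -1;0 0 0 0 0 18 -1;0 0 0 0 0 18 -1' >/dev/null; python3 - <<'E'
from h import *
st();im,n,k=knob();print(n,k)
im2,_=bot.snapshot("scene")
a=cv2.resize(im[95:275,213:393],(540,540),interpolation=2);cv2.imwrite("pics/c2.png",a[:,:,::-1])
cv2.imwrite("pics/s2.png",cv2.resize(im2[120:290,130:370],(800,566),interpolation=2)[:,:,::-1])
E
```

```text
t 3.97 mach TCP mm [102.4  32.9 313.9] xang 0.19 z [ 0.  0. -1.] F [ 0.1 -0.3 -0.3] q [ 0.48  0.68 -0.52  1.51  0.37  1.05 -1.84] w 0.0
194 [array([0.031, 0.035, 0.177]), array([0.036, 0.038, 0.181])]
```

View pics/s2.png

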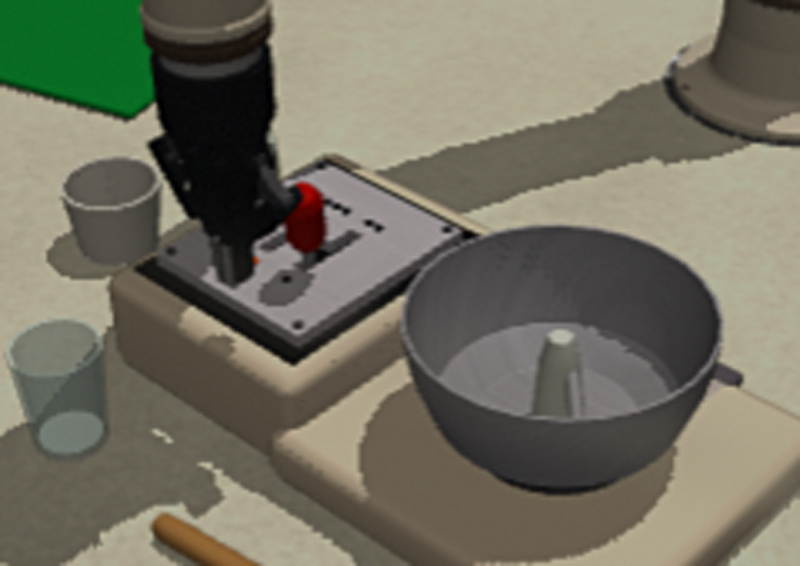

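The closed fingertips stand beyond the knob (tips near (235,275), knob at (310,215)), clear of everything. Now I pull the lever back toward the cross channel.

```bash

python3 -m pendant '0 0 0 -9 0 0 -1;0 0 0 -9 0 0 -1;0 0 0 -9 0 0 -1;0 0 0 -8 0 0 -1;0 0 0 -5 0 0 -1' >/dev/null; python3 -c "from h import *;st();print(knob()[1:])"
python3 -m pendant '0 0 0 -3 0 0 -1;0 0 0 -3 0 0 -1;0 0 0 -3 0 0 -1;0 0 0 -3 0 0 -1;0 0 0 0 0 0 -1' >/dev/null; python3 -c "from h import *;st();print(knob()[1:])"
```

```text
t 4.48 mach TCP mm [ 62.   32.9 315.9] xang 0.06 z [ 0.001 -0.    -1.   ] F [1.3 0.6 1.2] q [ 0.51  0.61 -0.53  1.63  0.35  1.   -1.85] w -0.0
(np.int64(101), [array([0.026, 0.041, 0.178]), array([-0.014,  0.059,  0.502])])
t 4.95 mach TCP mm [ 50.1  33.  314.8] xang 0.0 z [-0. -0. -1.] F [1.4 0.5 1.3] q [ 0.52  0.6  -0.53  1.66  0.35  0.98 -1.86] w -0.0
(np.int64(75), [array([0.015, 0.044, 0.181]), array([-0.019,  0.06 ,  0.497])])
```

```bash
cat >>h.py <<'E'
def axis(s,a,L=(.122,.15,.178)):
    # stem direction from tilts: shift (+x), across (+ = -y)
    v=np.array([np.tan(s),-np.tan(a),1]);v/=np.linalg.norm(v)
    q=np.array([[0,0,.012]]+[])+np.outer(L,v)
    return np.c_[q[:,:2]@M+O,q[:,2]]
def show(name,ss,a):
    im,_=bot.snapshot("scene");im=cv2.resize(im[150:240,180:300],(800,600),interpolation=2)[:,:,::-1].copy()
    for i,(s,aa) in enumerate(np.broadcast(ss,a)):
        p=((proj("scene",axis(s,aa))-[180,150])*6.667).astype(int)
        cv2.polylines(im,[p.reshape(-1,1,2)],False,[(255,255,0),(0,255,0),(255,0,0),(255,0,255)][i],1)
        print(s,aa,p.tolist())
    cv2.imwrite(name,im)
E
python3 -c "
from h import *
show('pics/s3.png',[.25,.15,.05,0],-.235)"
```

```text
0.25 -0.235 [[269, 282], [264, 235], [258, 186]]
0.15 -0.235 [[294, 264], [294, 212], [295, 158]]
0.05 -0.235 [[317, 247], [324, 191], [331, 134]]
0.0 -0.235 [[329, 240], [339, 182], [348, 123]]
```

View pics/s3.png

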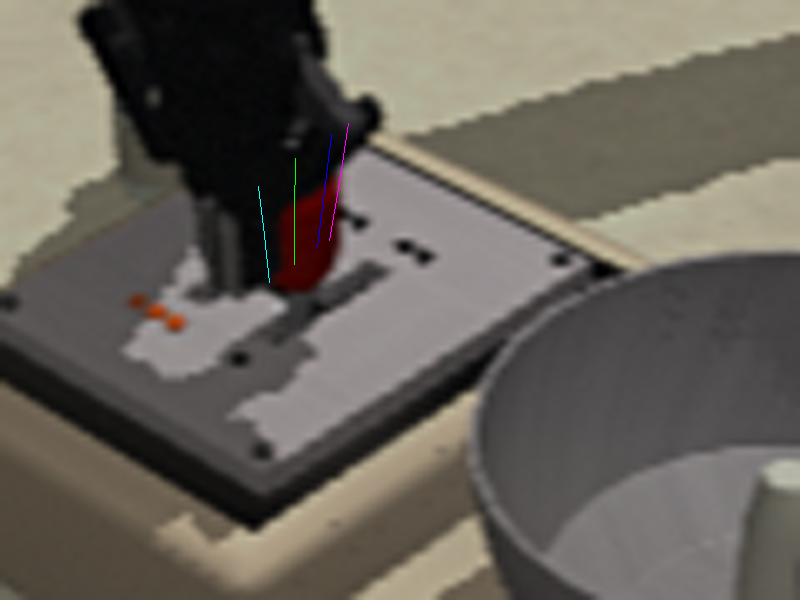

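The knob's right edge is at (340,220), so its axis is near column 297, which gives shift ≈ 0.14. About 21 mm more brings it to the cross channel.

```bash

python3 -m pendant '0 0 0 -5 0 0 -1;0 0 0 -5 0 0 -1;0 0 0 -5 0 0 -1;0 0 0 -3 0 0 -1;0 0 0 -3 0 0 -1' >/dev/null; python3 -c "from h import *;st()"
python3 -m pendant '0 0 0 3 0 0 -1;0 0 0 5 0 0 -1;0 0 0 10 0 0 -1;0 0 0 15 0 0 -1;0 0 0 15 0 0 -1' >/dev/null; python3 -c "
from h import *
st();print(knob()[1:])
show('pics/s4.png',[.05,0,-.05],-.235)"
```

```text
t 5.47 mach TCP mm [ 28.8  32.9 314.7] xang -0.0 z [-0. -0. -1.] F [1.3 0.6 1.2] q [ 0.53  0.56 -0.54  1.71  0.34  0.96 -1.86] w 0.0
t 5.88 mach TCP mm [ 77.9  32.5 314.3] xang -0.02 z [-0.001 -0.    -1.   ] F [ 0.7  0.9 -0.4] q [ 0.5   0.64 -0.52  1.58  0.36  1.02 -1.85] w 0.0
(np.int64(174), [array([0.   , 0.036, 0.182]), array([0.055, 0.064, 0.304])])
0.05 -0.235 [[317, 247], [324, 191], [331, 134]]
0.0 -0.235 [[329, 240], [339, 182], [348, 123]]
-0.05 -0.235 [[341, 233], [353, 174], [366, 114]]
```

View pics/s4.png

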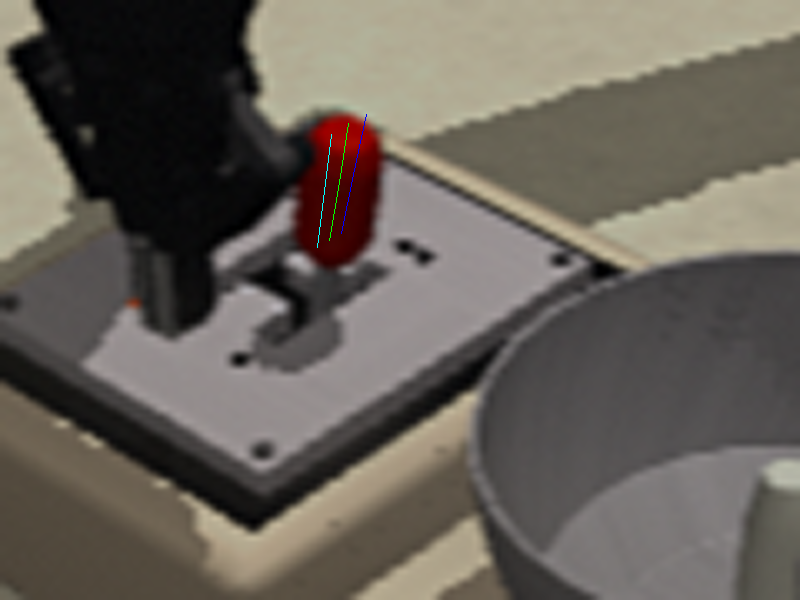

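The lever's axis now lies on the shift = 0 line (centre about (338,190)), and the top view agrees at x ≈ 0. The gripper's knuckles stick out along the jaw axis, so I go up and turn the tool 90° to put the narrow fingertip side against the knob for the sideways push.

```bash

python3 -m pendant '0 0 0 4 0 -18 -1;0 0 0 0 0 -18 -1;0 0 0 0 0 -18 -1;0 0 0 0 0 -18 -1;0 0 0 0 0 -18 -1' >/dev/null
python3 -m pendant '0 0 -0.1047 0 0 0 -1;0 0 -0.1047 0 0 0 -1;0 0 -0.1047 0 0 0 -1;0 0 -0.1047 0 0 0 -1;0 0 -0.1047 0 0 0 -1' >/dev/null
python3 -m pendant '0 0 -0.1047 0 0 0 -1;0 0 -0.1047 0 0 0 -1;0 0 -0.1047 0 0 0 -1;0 0 -0.1047 0 0 0 -1;0 0 -0.1047 0 0 0 -1' >/dev/null
python3 -m pendant '0 0 -0.1047 0 0 0 -1;0 0 -0.1047 0 0 0 -1;0 0 -0.1047 0 0 0 -1;0 0 -0.1047 0 0 0 -1;0 0 -0.1047 0 0 0 -1' >/dev/null
python3 -c "from h import *;st();print(knob()[1:])"
```

```text
t 7.65 mach TCP mm [ 80.9  32.7 404.2] xang 90.28 z [-0.002 -0.    -1.   ] F [-0.3  0.3 -0.2] q [ 0.71  0.66 -0.89  1.49  0.53  1.25 -0.39] w 0.0
(np.int64(171), [array([0.   , 0.036, 0.183]), array([0.091, 0.088, 0.61 ])])
```

```bash

python3 -m pendant '0 0 0 11 -16 0 -1;0 0 0 11 -16 0 -1;0 0 0 11 -16 0 -1;0 0 0 11 -16 0 -1;0 0 0 11 -17 0 -1' >/dev/null
python3 -c "from h import *;st()"
python3 -m pendant '0 0 0 0 0 18 -1;0 0 0 0 0 18 -1;0 0 0 0 0 18 -1;0 0 0 0 0 18 -1;0 0 0 0 0 18 -1' >/dev/null
python3 -c "from h import *;st();print(knob()[1:])"
python3 -m pendant '0 0 0 -3 0 0 -1;0 0 0 -5 0 0 -1;0 0 0 -5 0 0 -1;0 0 0 -5 0 0 -1;0 0 0 -3 0 0 -1' >/dev/null
python3 -c "
from h import *
st();show('pics/s5.png',0,[-.235,0,.235])"
```

```text
t 8.12 mach TCP mm [ -0.7  88.2 404.3] xang 89.81 z [-0.001 -0.    -1.   ] F [0.2 0.7 0.6] q [ 0.74  0.53 -0.95  1.7   0.46  1.16 -0.49] w -0.0
t 8.53 mach TCP mm [-1.000e-01  8.770e+01  3.137e+02] xang 89.82 z [-0.001 -0.001 -1.   ] F [-0.7  0.4 -0.1] q [ 0.68  0.63 -0.88  1.78  0.56  1.01 -0.57] w -0.0
(np.int64(0), None)
t 9.0 mach TCP mm [  0.9  65.6 315.7] xang 89.87 z [ 0.001 -0.001 -1.   ] F [ 0.  -0.   0.4] q [ 0.72  0.62 -0.88  1.78  0.56  1.01 -0.53] w -0.0
0 -0.235 [[329, 240], [339, 182], [348, 123]]
0 0.0 [[273, 203], [268, 138], [264, 71]]
0 0.235 [[219, 183], [202, 114], [184, 43]]
```

View pics/s5.png

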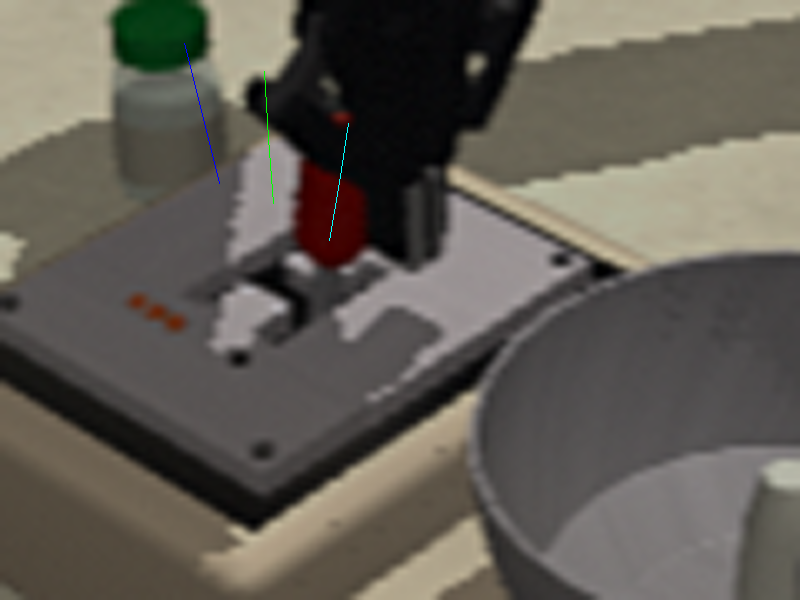

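Nearly touching, lever unmoved. Now I push it across, checking force on the way.

```bash

python3 -m pendant '0 0 0 -5 0 0 -1;0 0 0 -5 0 0 -1;0 0 0 -5 0 0 -1;0 0 0 -5 0 0 -1;0 0 0 -5 0 0 -1' >/dev/null
python3 -c "from h import *;st()"
python3 -m pendant '0 0 0 -5 0 0 -1;0 0 0 -5 0 0 -1;0 0 0 -5 0 0 -1;0 0 0 -4 0 0 -1;0 0 0 -3 0 0 -1' >/dev/null
python3 -c "
from h import *
st();show('pics/s6.png',0,[-.235,0,.235])"
```

```text
t 9.47 mach TCP mm [  0.5  41.7 314.9] xang 89.99 z [ 0.  0. -1.] F [0.8 1.7 1.1] q [ 0.76  0.62 -0.88  1.78  0.56  1.01 -0.48] w -0.0
t 9.88 mach TCP mm [  0.4  19.2 314.7] xang 89.94 z [-0.  0. -1.] F [0.6 2.1 0.9] q [ 0.8   0.63 -0.88  1.78  0.56  1.01 -0.45] w -0.0
0 -0.235 [[329, 240], [339, 182], [348, 123]]
0 0.0 [[273, 203], [268, 138], [264, 71]]
0 0.235 [[219, 183], [202, 114], [184, 43]]
```

View pics/s6.png

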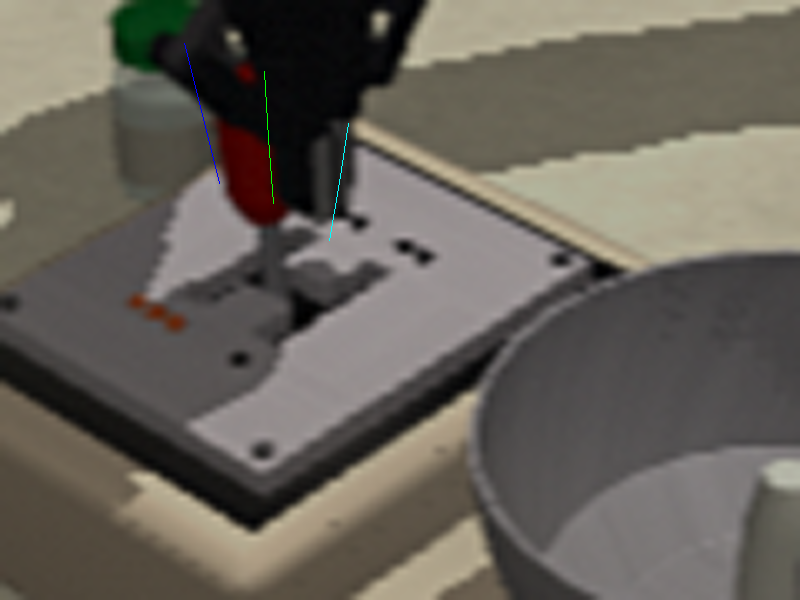

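The lever is moving along the channel, knob bottom at (262,215), a bit right of the middle. Force is about 2 N. I keep going, slower near the stop.

```bash

python3 -m pendant '0 0 0 -4 0 0 -1;0 0 0 -4 0 0 -1;0 0 0 -3 0 0 -1;0 0 0 -3 0 0 -1;0 0 0 -2 0 0 -1' >/dev/null
python3 -c "from h import *;st()"
python3 -m pendant '0 0 0 -1 0 0 -1;0 0 0 -1 0 0 -1;0 0 0 -1 0 0 -1;0 0 0 0 0 0 -1;0 0 0 0 0 0 -1' >/dev/null
python3 -c "
from h import *
st()"
```

```text
t 10.35 mach TCP mm [3.000e-01 3.300e+00 3.146e+02] xang 89.95 z [-0. -0. -1.] F [-0.3  2.7  0.7] q [ 0.83  0.63 -0.88  1.78  0.56  1.01 -0.42] w -0.0
t 10.77 mach TCP mm [3.000e-01 9.000e-01 3.146e+02] xang 89.98 z [-0.  0. -1.] F [ 0.1  1.  -0.7] q [ 0.83  0.63 -0.88  1.78  0.56  1.01 -0.41] w 0.0
```

```bash

python3 -m pendant '0 0 0 -1 0 0 -1;0 0 0 -1 0 0 -1;0 0 0 -1 0 0 -1;0 0 0 -1 0 0 -1;0 0 0 0 0 0 -1' >/dev/null
python3 -c "
from h import *
st();show('pics/s7.png',0,[0,.2,.235])"
```

```text
t 11.18 mach TCP mm [ 3.000e-01 -3.400e+00  3.146e+02] xang 89.95 z [-0. -0. -1.] F [ 0.9  1.5 -1.7] q [ 0.84  0.63 -0.88  1.77  0.56  1.01 -0.41] w -0.0
0 0.0 [[273, 203], [268, 138], [264, 71]]
0 0.2 [[227, 185], [212, 116], [196, 46]]
0 0.235 [[219, 183], [202, 114], [184, 43]]
```

View pics/s7.png

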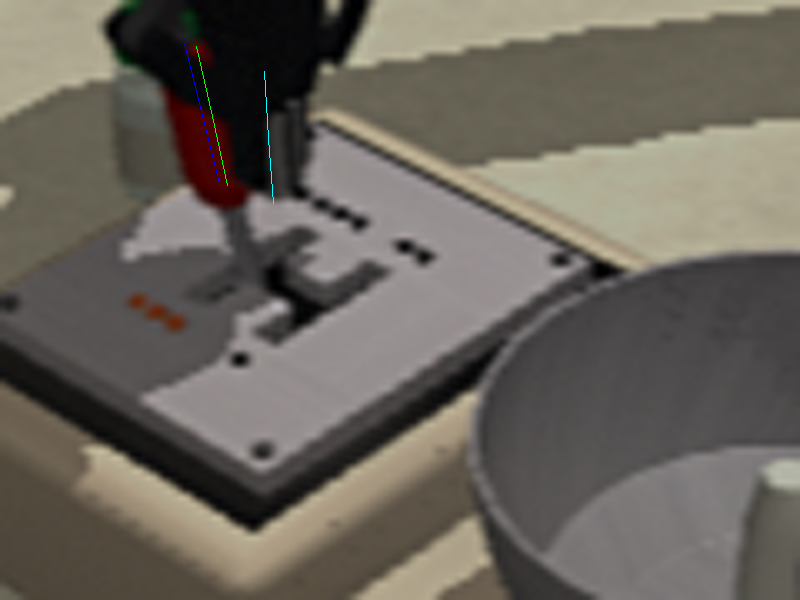

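```bash

python3 -m pendant '0 0 0 -1 0 0 -1;0 0 0 -1 0 0 -1;0 0 0 0 0 0 -1;0 0 0 0 0 0 -1;0 0 0 0 0 0 -1' >/dev/null
python3 -c "from h import *;st()"
python3 -m pendant '0 0 0 -1 0 0 -1;0 0 0 -1 0 0 -1;0 0 0 0 0 0 -1;0 0 0 0 0 0 -1;0 0 0 0 0 0 -1' >/dev/null
python3 -c "from h import *;st();print(knob()[1:])"
```

```text
t 11.65 mach TCP mm [  0.4  -5.2 314.7] xang 89.97 z [-0. -0. -1.] F [-0.3  1.5 -0.8] q [ 0.84  0.63 -0.88  1.77  0.56  1.01 -0.4 ] w 0.0
t 12.07 mach TCP mm [  0.4  -7.1 314.7] xang 89.97 z [ 0. -0. -1.] F [0.1 1.5 0.4] q [ 0.84  0.63 -0.88  1.77  0.56  1.01 -0.4 ] w -0.0
(np.int64(1), None)
```

```bash

python3 -m pendant '0 0 0 -1 0 0 -1;0 0 0 -1 0 0 -1;0 0 0 0 0 0 -1;0 0 0 0 0 0 -1;0 0 0 0 0 0 -1' >/dev/null
python3 -c "from h import *;st()"
python3 -m pendant '0 0 0 4 0 0 -1;0 0 0 10 0 0 -1;0 0 0 15 0 0 -1;0 0 0 15 0 0 -1;0 0 0 15 0 -10 -1' >/dev/null
python3 -c "
from h import *
st();print(knob()[1:]);show('pics/s8.png',0,[.2,.235])"
```

```text
t 12.53 mach TCP mm [ 3.000e-01 -8.700e+00  3.147e+02] xang 89.99 z [ 0.     0.001 -1.   ] F [ 1.   3.9 -1.4] q [ 0.85  0.63 -0.88  1.77  0.56  1.01 -0.4 ] w -0.0
t 12.95 mach TCP mm [-3.000e-01  5.020e+01  3.236e+02] xang 89.93 z [-0.003 -0.001 -1.   ] F [-0.2 -0.1  0.1] q [ 0.76  0.61 -0.89  1.77  0.55  1.03 -0.49] w 0.0
(np.int64(0), None)
0 0.2 [[227, 185], [212, 116], [196, 46]]
0 0.235 [[219, 183], [202, 114], [184, 43]]
```

View pics/s8.png

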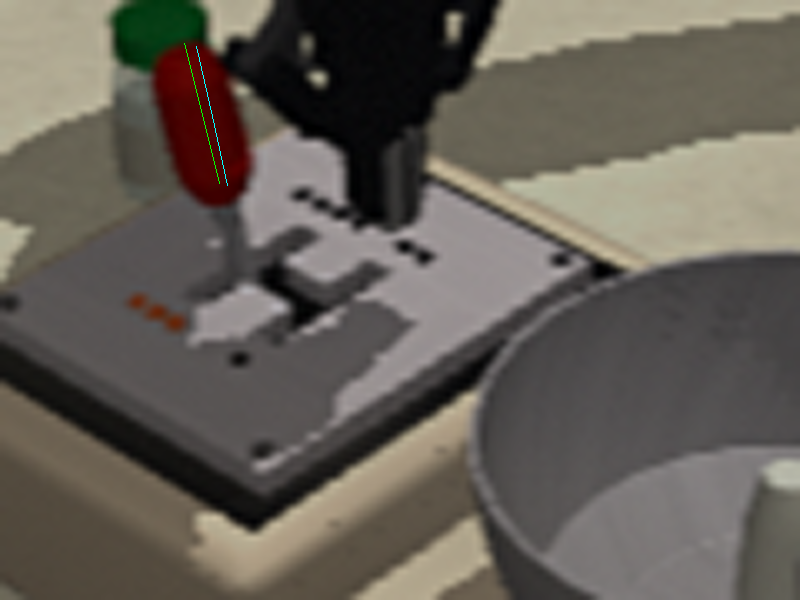

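The lever sits against the right stop: its axis matches the 0.235 line, and force rose to 4 N. Now I go up, turn back 90° and move to its near side.

```bash

python3 -m pendant '0 0 0 0 0 -16 -1;0 0 0 0 0 -16 -1;0 0 0 0 0 -16 -1;0 0 0 0 0 -16 -1;0 0 0 0 0 -16 -1' >/dev/null
python3 -m pendant '0 0 0.1047 0 0 0 -1;0 0 0.1047 0 0 0 -1;0 0 0.1047 0 0 0 -1;0 0 0.1047 0 0 0 -1;0 0 0.1047 0 0 0 -1' >/dev/null
python3 -m pendant '0 0 0.1047 0 0 0 -1;0 0 0.1047 0 0 0 -1;0 0 0.1047 0 0 0 -1;0 0 0.1047 0 0 0 -1;0 0 0.1047 0 0 0 -1' >/dev/null
python3 -m pendant '0 0 0.1047 0 0 0 -1;0 0 0.1047 0 0 0 -1;0 0 0.1047 0 0 0 -1;0 0 0.1047 0 0 0 -1;0 0 0.1047 0 0 0 -1' >/dev/null
python3 -m pendant '0 0 0 -14 0 0 -1;0 0 0 -14 0 0 -1;0 0 0 -14 0 0 -1;0 0 0 -14 0 0 -1;0 0 0 -14 0 0 -1' >/dev/null
python3 -c "from h import *;st();print(knob()[1:])"
```

```text
t 15.13 mach TCP mm [-70.1  49.3 405.2] xang -0.04 z [ 0.001 -0.001 -1.   ] F [1.9 0.6 0.9] q [ 0.64  0.29 -0.64  1.88  0.2   1.04 -1.8 ] w 0.0
(np.int64(0), None)
```

```bash

python3 -m pendant '0 0 0 0 17 0 -1;0 0 0 0 17 0 -1;0 0 0 0 17 0 -1;0 0 0 0 16 0 -1;0 0 0 0 16 0 -1' >/dev/null
python3 -m pendant '0 0 0 0 0 18 -1;0 0 0 0 0 18 -1;0 0 0 0 0 18 -1;0 0 0 0 0 18 -1;0 0 0 0 0 18 -1' >/dev/null
python3 -c "from h import *;st();print(knob()[1:])"
python3 -m pendant '0 0 0 9 0 0 -1;0 0 0 9 0 0 -1;0 0 0 9 0 0 -1;0 0 0 7 0 0 -1;0 0 0 5 0 0 -1' >/dev/null
python3 -c "from h import *;st()"
python3 -m pendant '0 0 0 5 0 0 -1;0 0 0 5 0 0 -1;0 0 0 5 0 0 -1;0 0 0 5 0 0 -1;0 0 0 3 0 0 -1' >/dev/null
python3 -c "
from h import *
st();show('pics/s9.png',[0,.15,.3],.235)"
```

```text
t 16.02 mach TCP mm [-69.2 -33.9 314.4] xang -0.05 z [ 0.001 -0.001 -1.   ] F [ 0.2  0.3 -0.4] q [ 0.72  0.42 -0.56  1.94  0.29  0.86 -1.72] w 0.0
(np.int64(161), [array([ 0.002, -0.028,  0.18 ]), array([-0.03 ,  0.008,  0.512])])
t 16.48 mach TCP mm [-28.7 -33.  315.9] xang -0.01 z [ 0.003 -0.001 -1.   ] F [-0.4 -0.6 -0. ] q [ 0.68  0.48 -0.55  1.85  0.31  0.9  -1.73] w -0.0
t 16.9 mach TCP mm [ -7.2 -33.1 314.7] xang -0.01 z [-0. -0. -1.] F [-0.8  0.1  0.6] q [ 0.66  0.51 -0.54  1.79  0.32  0.92 -1.74] w -0.0
0.0 0.235 [[219, 183], [202, 114], [184, 43]]
0.15 0.235 [[185, 206], [159, 142], [132, 77]]
0.3 0.235 [[152, 236], [118, 179], [83, 120]]
```

View pics/s9.png

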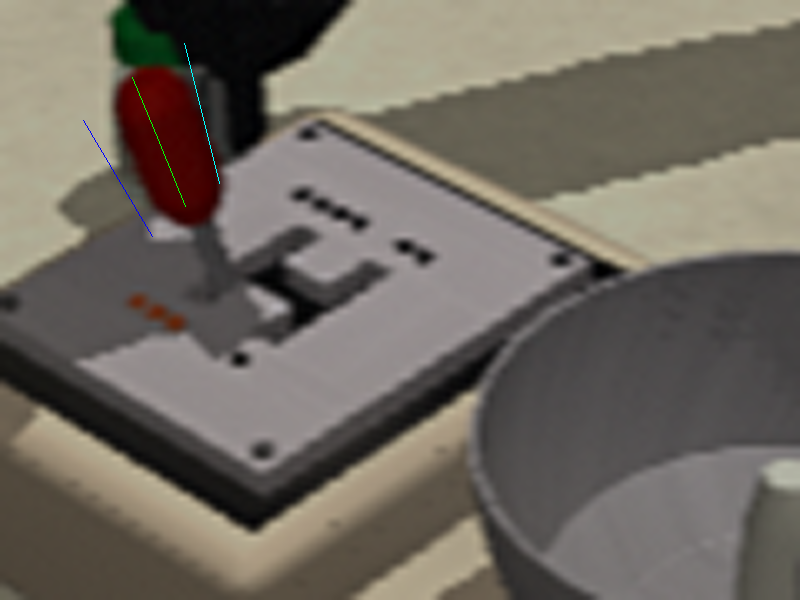

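The lever is entering slot 3 with shift ≈ 0.12, about 25 mm to go. I push on until it meets the stop.

```bash

python3 -m pendant '0 0 0 4 0 0 -1;0 0 0 4 0 0 -1;0 0 0 4 0 0 -1;0 0 0 3 0 0 -1;0 0 0 2 0 0 -1' >/dev/null
python3 -c "from h import *;st()"
python3 -m pendant '0 0 0 1 0 0 -1;0 0 0 1 0 0 -1;0 0 0 1 0 0 -1;0 0 0 0 0 0 -1;0 0 0 0 0 0 -1' >/dev/null
python3 -c "from h import *;st()"
python3 -m pendant '0 0 0 1 0 0 -1;0 0 0 1 0 0 -1;0 0 0 1 0 0 -1;0 0 0 0 0 0 -1;0 0 0 0 0 0 -1' >/dev/null
python3 -c "from h import *;st();print(knob()[1:])"
```

```text
t 17.37 mach TCP mm [  9.7 -33.  314.5] xang -0.0 z [-0.  0. -1.] F [-2.2  0.3 -1.3] q [ 0.64  0.54 -0.53  1.75  0.33  0.94 -1.74] w 0.0
t 17.78 mach TCP mm [ 12.4 -33.1 314.8] xang -0.01 z [ 0. -0. -1.] F [-1.5  0.5 -0.4] q [ 0.64  0.54 -0.53  1.74  0.33  0.95 -1.74] w 0.0
t 18.2 mach TCP mm [ 15.5 -33.1 314.8] xang -0.01 z [ 0. -0. -1.] F [-1.4  0.3 -0. ] q [ 0.64  0.55 -0.53  1.73  0.33  0.95 -1.74] w -0.0
(np.int64(1), None)
```

```bash

python3 -m pendant '0 0 0 1 0 0 -1;0 0 0 1 0 0 -1;0 0 0 0 0 0 -1;0 0 0 0 0 0 -1;0 0 0 0 0 0 -1' >/dev/null
python3 -c "from h import *;st()"
python3 -m pendant '0 0 0 1 0 0 -1;0 0 0 1 0 0 -1;0 0 0 0 0 0 -1;0 0 0 0 0 0 -1;0 0 0 0 0 0 -1' >/dev/null
python3 -c "from h import *;st()"
```

```text
t 18.67 mach TCP mm [ 17.1 -33.1 314.5] xang -0.01 z [-0.001  0.    -1.   ] F [-2.9  1.7 -0.7] q [ 0.64  0.55 -0.53  1.73  0.33  0.95 -1.74] w 0.0
t 19.08 mach TCP mm [ 18.9 -33.1 314.3] xang -0.01 z [-0.002  0.    -1.   ] F [-4.   1.5 -1.3] q [ 0.64  0.56 -0.53  1.73  0.33  0.95 -1.74] w 0.0
```

```bash

python3 -m pendant '0 0 0 1 0 0 -1;0 0 0 0 0 0 -1;0 0 0 0 0 0 -1;0 0 0 0 0 0 -1;0 0 0 0 0 0 -1' >/dev/null
python3 -c "from h import *;st()"
python3 -m pendant '0 0 0 1 0 0 -1;0 0 0 0 0 0 -1;0 0 0 0 0 0 -1;0 0 0 0 0 0 -1;0 0 0 0 0 0 -1' >/dev/null
python3 -c "from h import *;st()"
```

```text
t 19.5 mach TCP mm [ 19.6 -33.  314.1] xang -0.01 z [-0.003  0.    -1.   ] F [-5.   2.  -1.3] q [ 0.63  0.56 -0.53  1.72  0.33  0.96 -1.75] w -0.0
t 19.92 mach TCP mm [ 20.4 -33.  314. ] xang -0.01 z [-0.003  0.001 -1.   ] F [-6.1  1.2 -0.5] q [ 0.63  0.56 -0.53  1.72  0.33  0.96 -1.75] w 0.0
```

Force climbs steadily against the stop (6 N), so the lever is home. I back off and up, then check.

```bash

python3 -m pendant '0 0 0 -6 0 0 -1;0 0 0 -12 0 0 -1;0 0 0 -18 0 0 -1;0 0 0 -18 0 0 -1;0 0 0 -18 0 0 -1' >/dev/null
python3 -m pendant '0 0 0 0 0 -18 -1;0 0 0 0 0 -18 -1;0 0 0 0 0 -18 -1;0 0 0 0 0 -18 -1;0 0 0 0 0 -18 -1' >/dev/null
python3 -m pendant '0 0 0 -16 0 0 -1;0 0 0 -16 0 0 -1;0 0 0 -16 0 0 -1;0 0 0 -10 0 0 -1;0 0 0 0 0 0 -1' >/dev/null
python3 - <<'E'
from h import *
st();print(knob()[1:]);show('pics/s10.png',[.27,.30],.235)
for l in("cup_mid","tumbler_mid","spice_jar_mid","spatula_mid"):
    for c in("scene","top"): print(c,l,[(np.round(r["at"],3),round(r["confidence"],2)) for r in bot.boxes_of(l,c)[:1]])
E
```

```text
t 21.17 mach TCP mm [-109.5  -33.2  405.4] xang -0.03 z [ 0.002 -0.002 -1.   ] F [ 0.   0.2 -0.6] q [ 0.81  0.22 -0.62  1.95  0.15  1.02 -1.59] w 0.0
(np.int64(242), [array([ 0.041, -0.031,  0.172]), array([-0.099,  0.021,  0.601])])
0.27 0.235 [[159, 230], [126, 171], [92, 110]]
0.3 0.235 [[152, 236], [118, 179], [83, 120]]
scene cup_mid [(array([ 0.556, -0.356,  0.043]), 0.77)]
top cup_mid [(array([ 0.552, -0.375,  0.02 ]), 0.71)]
scene tumbler_mid [(array([ 0.764, -0.21 ,  0.06 ]), 0.56)]
top tumbler_mid [(array([ 0.76 , -0.231,  0.045]), 0.62)]
scene spice_jar_mid [(array([ 0.436, -0.304,  0.06 ]), 0.86)]
top spice_jar_mid []
scene spatula_mid [(array([0.8  , 0.105, 0.003]), 0.6)]
top spatula_mid [(array([0.801, 0.103, 0.002]), 0.66)]
```

View pics/s10.png

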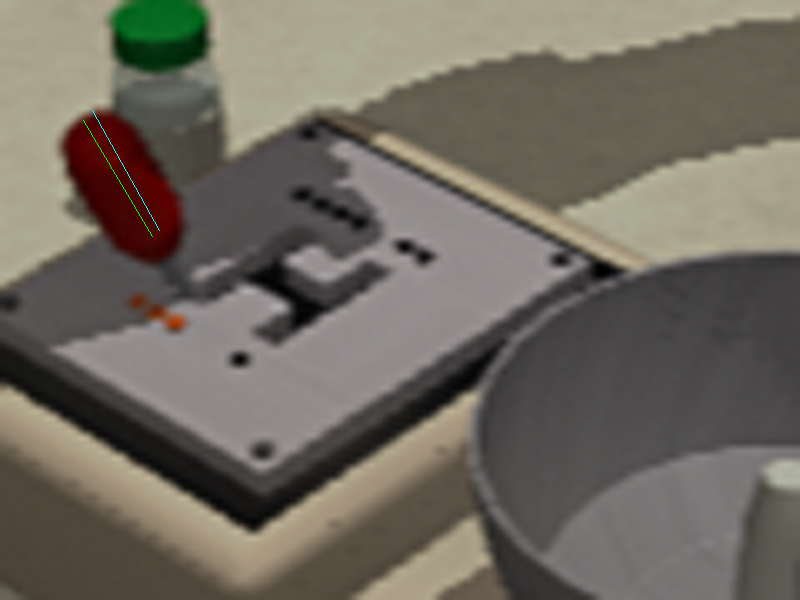

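The lever lies in slot 3 with its stem by the orange dots. The overlay falls between 0.27 and 0.30, so I fit the knob's silhouette to decide.

```bash
cat >>h.py <<'E'
def fit(c):
    from scipy.optimize import minimize
    im,d=bot.snapshot(c);P=cloud(c,d);h=cv2.cvtColor(im,cv2.COLOR_RGB2HSV)
    r=((h[...,0]<8)|(h[...,0]>172))&(h[...,1]>110)&(np.linalg.norm(P[...,:2]-O,axis=-1)<.09)&(P[...,2]>.105)&(P[...,2]<.21)
    big=cv2.resize(r.astype(np.uint8)*255,None,fx=8,fy=8,interpolation=1)>127
    th=np.linspace(0,2*np.pi,24)
    def loss(x):
        v=np.array([np.tan(x[0]),-np.tan(x[1]),1]);v/=np.linalg.norm(v)
        e=np.cross(v,[0,1,0]);e/=np.linalg.norm(e);f=np.cross(v,e)
        q=[]
        for z,rr in((-30,5),(-27,10),(-19,15),(19,15),(27,10),(30,5)):
            q+=[np.array([0,0,.012])+v*(.15+z/1000)+rr/1000*(np.cos(t)*e+np.sin(t)*f) for t in th]
        q=np.array(q);p=proj(c,np.c_[q[:,:2]@M+O,q[:,2]])
        m=np.zeros(big.shape,np.uint8);cv2.fillConvexPoly(m,cv2.convexHull(((p+.5)*8).astype(np.int32)),1);m=m>0
        return 1-(m&big).sum()/(m|big).sum()
    b=min(((loss((s,a)),s,a) for s in np.arange(.2,.36,.01) for a in np.arange(.17,.31,.01)))
    o=minimize(loss,b[1:],method="Nelder-Mead",options=dict(initial_simplex=[b[1:],(b[1]+.01,b[2]),(b[1],b[2]+.01)]))
    return r.sum(),np.round(o.x,3),round(o.fun,3)
E
python3 -c "
from h import *
print(fit('scene'));print(fit('top'))"
```

```text
(np.int64(256), array([0.311, 0.212]), np.float64(0.078))
(np.int64(240), array([0.299, 0.237]), np.float64(0.165))
```

```bash
python3 -c "
from h import *
bot.finish_job();st()"
```

```text
the job is handed in; nothing more can be done
the job is handed in; nothing more can be done
```

The lever is in third gear and the job is handed in. With the fingers shut, I pushed it back out of slot 1, across the channel to the right stop, and forward into slot 3. Forces stayed at about 1.5–3 N on the way. They rose to about 4 N at the right stop and about 6 N at the end of slot 3.

**Lever position:** fitting the knob's outline with the hand clear gave a shift of 0.311 and across of 0.212 in the scene camera. The top camera gave 0.299 and 0.237. Fully home is 0.30 and 0.235. The scene camera's across value is about 0.02 low, roughly twice what the calibration error would explain. The top camera's outline matched the model less well (16% mismatch against 8%).

**Other objects:** the cup, tumbler, jar and spatula all read within about 6 mm of where they started, which is about the measuring error. The top camera did not report the jar in the last check; the scene camera did.

**Hand and time:** at hand-in the wrist force was near zero and the hand was clear, the fingertips above the near side of the machine. The last clock reading before hand-in was about 21 s.

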